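Reset the tripped dust extractor on the luthier's bench

ROBOT

A 7-joint arm with a two-finger parallel gripper is mounted at the origin on the work surface. World frame = base frame: x ahead of the robot, y to its left, z up, the work surface at z = 0. Lengths are in mm, angles in rad, forces in N, time in s.
With the tool pointing down it reaches from about 350 to 900 mm from the base axis. Payload 7.2 kg.
Tool frame: the origin (TCP) lies midway between the tips of the shut fingers; the grasp point (between the pads) lies 19 mm behind it; z points along the fingers, y is the direction in which the jaws open and shut (so a half turn about z gives the same grasp; the last joint's range is limited). The gripper opens to 88 mm and grips with 3 to 60 N. Pads are 20 mm wide; open, the fingers measure 115 mm over their backs; the gripper's body (75 mm by 178 mm) begins 61 mm behind the grasp point.
Start: joints at [-1.18, 0.411, -0.013, 1.596, 0.006, 1.134, -0.082], TCP at [276.805, 560.364, 222.653] pointing down, gripper open.
Joint ranges: [-2.95, 2.95], [-0.29, 1.99], [-1.47, 1.44], [0.14, 2.54], [-1.03, 4.17], [0.13, 1.85], [-2.86, 2.86]. Speed limits (rad/s): [2.39, 2.39, 3.01, 3.01, 3.14, 3.14, 3.14].

INTERFACE

Orientations are given as a rotation vector (axis times angle).
In Python, from plant import bot, vision, hand_in gives the robot as it stands.
- The arm moves only by the shell command python3 -m pendant 'ROWS'. ROWS is a JSON object of lists of equal length, an entry for each row: "dp": the shift along the tool's x, y, z in mm, a list of three; "rot": the turn, a rotation vector about the tool's x, y, z in degrees, a list of three; "grip": the finger opening in mm, from 0 to 87.8. In form: {"dp": [[x, y, z], ...], "rot": [[wx, wy, wz], ...], "grip": [grip, ...]}. A call has 1 to 8 rows; each row is the pose to reach, as a shift and turn from the pose commanded when the call began, along the tool's axes at that moment; what a row does not reach only later rows make up. A row lasts 1/10 s, in which the tool goes at most 50 mm and 8.59 degrees, less where a joint would pass 70% of its speed; a pose out of reach is approached as far as the arm can. A call with a gripper value outside its range is refused whole. The fingers move at their own pace and stop on an object; the grip force is fixed at half the most. Time passes only in rows, so rows that repeat a pose let the fingers close. It gives the time, the measured TCP pose, the force and the opening at its end, in the units of the state.
- bot.sense(): the state, without advancing time (a new reading comes with each control period).
- vision.grab_frame(name): name is "side" or "top"; returns (picture, depth): 384x512x3 uint8, blue, green, red; 384x512 float32, mm along the optical axis (not along the pixel's ray), 0 where there is no reading.
- vision.get_calibration(name): a dict with "intrinsics" (3x3 intrinsics, pixels), "k1" (the pictures are not rectified: a ray, as slopes to the right and down, at radius r is drawn at 1 + k1 r^2 times it, then the intrinsics apply), "rvec" (rotation vector, rad) and "tvec" (3), from world to camera coordinates, as OpenCV has them. Camera axes: x right, y down, z forward; pixel columns grow to the right and rows downward; lengths in mm; the calibration is good to about 2 mm. A picture is of the moment at which its call begins. get_calibration takes no time and is no camera call.
- hand_in(): hands the job in, once; it reports no verdict.
The state is a dict: "time_s": time; "joints": joint angles; "qvel": joint speeds; "effort": joint torques, N m; "tcp_pos": TCP position; "ee_rot": TCP orientation; "ft_force": force on the tool from outside, world axes, zero at the start; "moment": the same for the moment, N m; "width": opening from 0.0 (shut) to 1.0 (fully open).
Only numpy, scipy, OpenCV 4.12 (cv2) and the standard library are available. Lean on these libraries where they do the work, as an engineer would, in place of code of your own. Each camera call takes 0.05 s, during which the arm holds its last target. There are 200 camera calls.

TASK

The dust extractor has tripped. On the starter box that has a sliding cover, push the cover aside with a fingertip, reach into the well under it and press the sunken reset key all the way down, keeping it down for about a second, then push the cover fully shut again and come clear. Do not pick anything up: leave the bottle, the tin and the sanding block where they are, and do not press the key of the other box, whose square well is always open.

Things in the scene. Friction and masses are not known exactly. Their poses are not given: they have to be found in the camera images.
- covered_box: Grey starter box with a sliding cover, fixed to the bench, 130 (its x) by 210 (its y) by 60 mm high; origin at the centre of its underside, z up. Its top (the deck) is 60 mm above the bench. A round well 60 mm across and 35 mm deep is sunk into the deck 50 mm from the centre towards its -y end, under the shut cover; the rest of the deck is plain. A rail 8 mm wide and 10 mm high runs along each long edge (inner faces 54 mm either side of the centre line).
- well_mouth (a point): Centre of the mouth of the round well, at deck height, 60 mm above the bench.
- cover (a joint): Sliding cover of the covered box: 0 m = fully shut (centred over the well), grows as it slides along the box's +y, end stop at 0.095 m. It stays where it is left; about 2 N moves it. The well is wholly uncovered from 0.077 m on. It may start up to 20 mm open. Seen from outside: the shut cover fills one end of the deck and is pushed towards the bare end.
- cover_centre (a point): Centre of the top face of the sliding cover, an aluminium slab 92 (box x) by 94 (box y) by 16 mm thick lying on the deck, top 76.5 mm above the bench; it is pushed on its end faces, 47 mm either side of this point along the box's y. Both end faces stay within the box's outline (end faces of the box at 105 mm from its centre).
- reset_key (a joint): Reset key in the round well: 0 m = up, 0.006 m = fully down. Springs back; needs 2 N to start and 5 N at the bottom. Counts as down from 0.0045 m.
- reset_key_top (a point): Centre of the top of the reset key, a white round cap 32 mm across, in the middle of the well. When up it lies 18 mm below the deck (42 mm above the bench).
- open_box: The other starter box, fixed, grey, without cover or rails, 130 by 130 by 60 mm high, with an open square well 60 by 60 mm in the middle; origin at the centre of its underside.
- other_key (a joint): Key in the square well of the open box, same kind as the reset key; not to be pressed. 0 m = up.
- glue_bottle_mid (a point): Bystander: white glue bottle, 38 mm across, 85 mm high; point at its centre.
- polish_tin_mid (a point): Bystander: steel tin, 60 mm across, 45 mm high; point at its centre.
- sanding_block_mid (a point): Bystander: wooden sanding block 110 by 55 by 34 mm high; point at its centre.
Not all that is in view belongs to the job. Leave any green or yellow look-alike of the open_box alone.

How it is judged (in metres and radians):
On the way, in this order (a step that is already met when the one before it is completed fails the run):
1. the reset key is kept down (at least 4.5 mm) for 0.6 s (value of joint reset_key above 0.0045 m), for 0.6 s.
2. the cover is pushed shut again (within 8 mm) (value of joint cover below 0.008 m), for 0.2 s.
At the end, for the whole second after the job is handed in: The reset key has been held down for 0.6 s and is up again (under 1.5 mm), the cover is shut again to within 8 mm, the other key is up, and bottle, tin and block are within 20 mm of where they stood (value of joint cover below 0.008 m and value of joint each of reset_key, other_key below 0.0015 m and distance of each of glue_bottle_mid, sanding_block_mid, polish_tin_mid from where it was at the start of the episode below 0.02 m); the robot touches nothing.
It fails at once if the key of the open box is pressed (over 2 mm) (value of joint other_key above 0.002 m).
It fails at once if bottle, tin or sanding block is lifted, carried or pushed away (over 20 mm) (distance of any of glue_bottle_mid, sanding_block_mid, polish_tin_mid from where it was at the start of the episode above 0.02 m).
It also fails if it takes over 54 s, if anything falls off the work surface, if the arm or the gripper's body presses on something with over 40 N, if the wrist force passes 120 N, or if a joint passes its speed limit or range.

## Working session

There is one attempt and no reset: what is moved stays moved. The work goes in short steps, Python scripts to look and compute and a shell command to move; the robot and the scene stay as the last step left them, time stands still between calls to the robot, and variables do not carry over. Pictures are saved under pics/ and viewed, about 8 in all and at most 12, crops included, and the job is handed in when it is done.

```bash
mkdir -p pics; cat > h.py <<'E'
import numpy as np, cv2
from plant import bot, vision, hand_in
def cal(n):
    c=vision.get_calibration(n);K=np.array(c["intrinsics"],float);R=cv2.Rodrigues(np.array(c["rvec"],float))[0]
    return K,float(c["k1"]),R,np.array(c["tvec"],float).ravel()
def ray(n,u,v):
    K,k,R,t=cal(n)
    p=cv2.undistortPoints(np.array([[[u,v]]],float),K,np.array([k,0,0,0,0.]))[0,0]
    return -R.T@t, R.T@np.array([p[0],p[1],1.])
def at_z(n,u,v,z):
    o,d=ray(n,u,v); return o+d*(z-o[2])/d[2]
def at_d(n,u,v,D):
    o,d=ray(n,u,v); m=D[int(v)-1:int(v)+2,int(u)-1:int(u)+2]; return o+d*np.median(m)
def proj(n,P):
    K,k,R,t=cal(n)
    return cv2.projectPoints(np.array(P,float).reshape(-1,3),cv2.Rodrigues(R)[0],t,K,np.array([k,0,0,0,0.]))[0][:,0]
E
python3 - <<'E'
from h import *
for n in("top","side"):
    p,d=vision.grab_frame(n); cv2.imwrite(f"pics/{n}0.png",cv2.resize(p,(800,600),interpolation=cv2.INTER_CUBIC)); np.save(f"{n}0.npy",d)
    o,r=ray(n,256,192);print(n,o,r)
s=bot.sense();print(s)
print(cv2.Rodrigues(np.array(s["ee_rot"]))[0].round(3))
E
```

```text
top [ 362.49153334  191.90010222 1318.12198209] [ 0.07636671 -0.02228128 -0.99687646]
side [  400.31832765 -1259.06615426   862.69987674] [ 0.02401978  0.88100855 -0.47253983]
{'time_s': 0.1, 'joints': array([-1.1801954 ,  0.41180531, -0.01271683,  1.59692023,  0.0055699 ,
        1.1343083 , -0.08220833]), 'qvel': array([ 0.00043247, -0.00165999, -0.00020404, -0.00189577, -0.0008041 ,
        0.0010249 , -0.00091283]), 'effort': array([ 3.44534048e-03, -5.89105439e+01,  6.44288398e-01, -2.91712850e+01,
       -5.37189923e-02,  1.45523058e-02,  4.65959261e-05]), 'tcp_pos': array([276.62317576, 559.9596778 , 221.91866209]), 'ee_rot': array([-7.14309938e-01, -3.05904926e+00,  2.17313025e-03]), 'ft_force': array([ 0.45640708, -0.26626321,  0.78900958]), 'moment': array([ 0.00391048,  0.00161543, -0.0229336 ]), 'width': 1.0017818638996463}
[[-0.897  0.443 -0.001]
 [ 0.443  0.897 -0.001]
 [-0.    -0.001 -1.   ]]
```

View pics/top0.png

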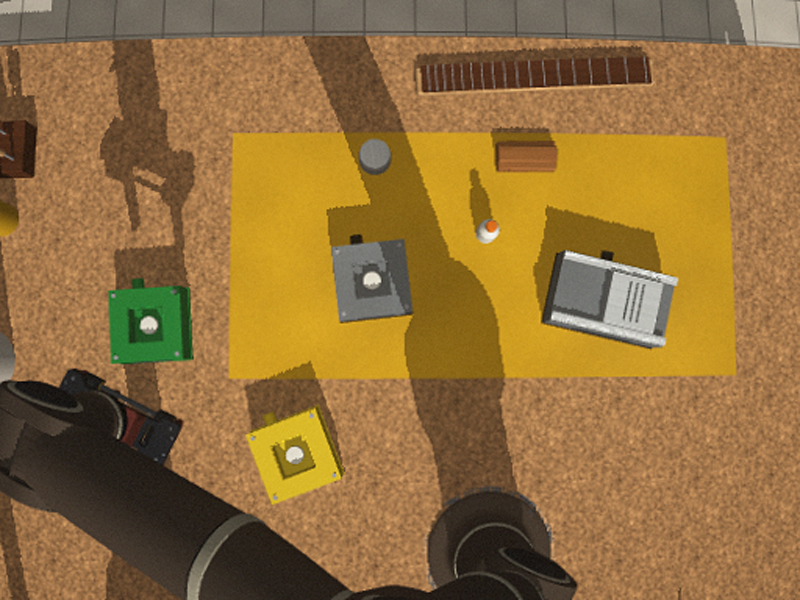

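View pics/side0.png

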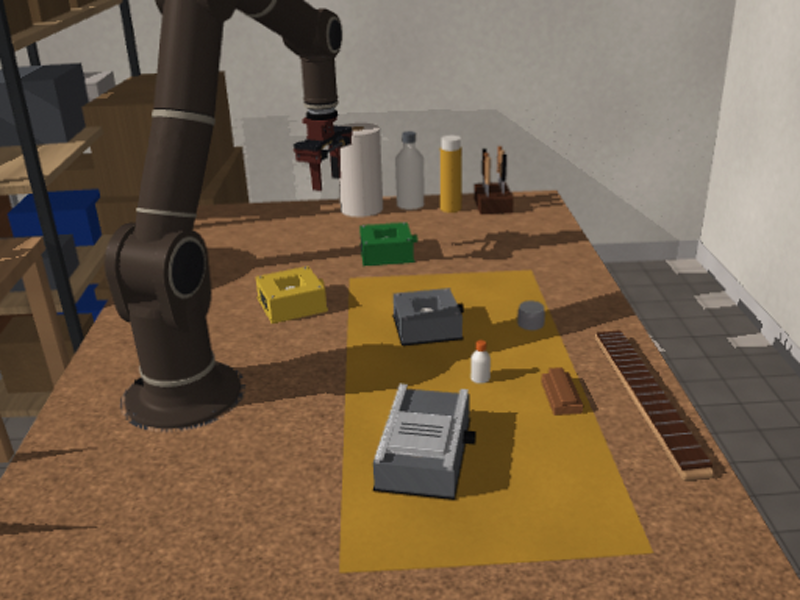

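Top view: covered box around (612,300) of the 800x600 picture, with the cover at the right end (world −y) and the bare deck on the left. The open grey box is at (372,280), bottle (488,231), tin (375,155), block (527,157). I'll enlarge the covered box.

```bash
python3 - <<'E'
from h import *
p=cv2.imread("pics/top0.png")
p,d=vision.grab_frame("top")
c=p[150:230,340:445]
cv2.imwrite("pics/crop1.png",cv2.resize(c,None,fx=7,fy=7,interpolation=cv2.INTER_CUBIC))
for n,u,v,z in(("open",238,179,60),("bottle",312,148,60),("tin",240,100,45),("block",337,100,34)): print(n,at_z("top",u,v,z).round())
E
```

```text
open [495. 213.  60.]
bottle [581.   8.  60.]
tin [721. 208.  45.]
block [725. -71.  34.]
```

View pics/crop1.png

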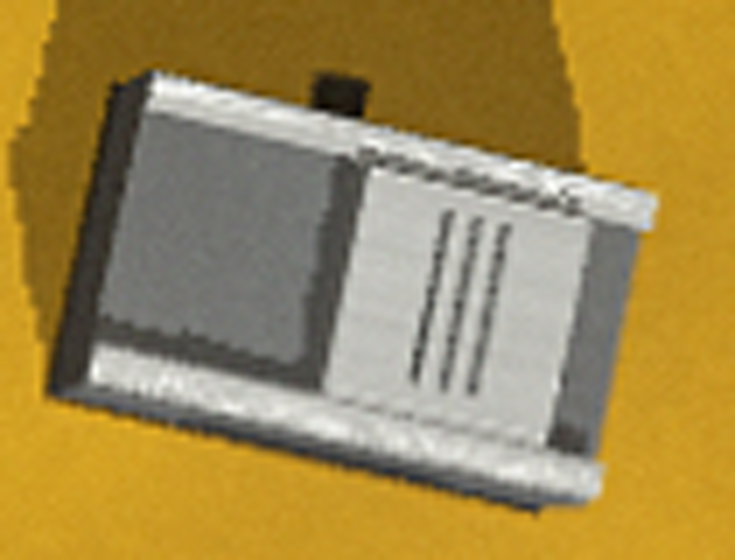

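The crop shows rail-top corners at about (150,72), (657,192), (600,503), (88,383). Cover-top corners are at (370,168), (592,218), (548,447), (322,395). The bare end is on the left, and the cover sits slightly open on the right.

```bash
python3 - <<'E'
from h import *
f=lambda c,z: at_z("top",340+(c[0]+.5)/7-.5,150+(c[1]+.5)/7-.5,z)
B=np.array([f(c,70) for c in((150,72),(657,192),(600,503),(88,383))])
C=np.array([f(c,76.5) for c in((370,168),(592,218),(548,447),(322,395))])
yd=(B[0]-B[1]+B[3]-B[2])[:2]; print(np.linalg.norm(yd)/2, np.linalg.norm(B[0]-B[3]),np.linalg.norm(C[0]-C[1]),np.linalg.norm(C[1]-C[2]))
yd/=np.linalg.norm(yd); xd=np.array([yd[1],-yd[0]])
o=B.mean(0)[:2]; cc=C.mean(0)[:2]
print("yd",yd,"xd",xd,"centre",o,"cover",cc,"rel",(cc-o)@xd,(cc-o)@yd,"q",(cc-o)@yd+50)
w=o-50*yd;print("well",w)
s=bot.sense();R=cv2.Rodrigues(np.array(s["ee_rot"]))[0]
print("yaw turn deg: ", np.degrees(np.arctan2(*(R.T@np.r_[xd,0])[[1,0]])), np.degrees(np.arctan2(*(R.T@np.r_[yd,0])[[1,0]])))
E
```

```text
211.30112553786805 125.74708577080612 92.21557188043073 92.87120058028218
yd [0.22661414 0.97398461] xd [ 0.97398461 -0.22661414] centre [ 461.27126791 -215.77021416] cover [ 452.98602665 -246.74077661] rel -1.0513300046006724 -32.042404193302474 q 17.957595806697526
well [ 449.94056068 -264.46944489]
yaw turn deg:  166.81341098653067 76.81340065891585
```

```bash
cat >> h.py <<'E'
O=np.array([461.3,-215.8]); yd=np.array([.2266,.9740]); xd=np.array([.9740,-.2266])
RT=np.column_stack([np.r_[yd,0],np.r_[xd,0],[0,0,-1.]])  # tool x=box y, tool y=box x
def st():
    s=bot.sense();R=cv2.Rodrigues(np.array(s["ee_rot"],float))[0];p=np.array(s["tcp_pos"]);r=p[:2]-O
    print("t %.2f box x %.1f y %.1f z %.1f"%(s["time_s"],r@xd,r@yd,p[2]),"F",np.round(s["ft_force"],1),"w",round(s["width"],3),"j",np.round(s["joints"],2))
    return p,R
def to(w,RT=RT):
    p,R=st(); print("dp",(R.T@(np.array(w)-p)).round(1),"rot",np.degrees(cv2.Rodrigues(R.T@RT)[0].ravel()).round(1))
def tob(bx,by,z): to(np.r_[O+bx*xd+by*yd,z])
E
python3 -c "
from h import *
to([450,100,200]); tob(0,-145,200)"
```

```text
t 0.15 box x -355.6 y 713.8 z 222.0 F [ 0.4 -0.2  0.1] w 0.999 j [-1.18  0.41 -0.01  1.6   0.01  1.13 -0.08]
dp [-359.1 -335.6   22.5] rot [-0.1  0.1 76.8]
t 0.15 box x -355.6 y 713.8 z 222.0 F [ 0.4 -0.2  0.1] w 0.999 j [-1.18  0.41 -0.01  1.6   0.01  1.13 -0.08]
dp [-542.1 -755.    23. ] rot [-0.1  0.1 76.8]
```

```bash
python3 -m pendant '{"dp":[[-359,-336,22],[-359,-336,22],[-359,-336,22],[-359,-336,22],[-359,-336,22],[-359,-336,22],[-359,-336,22],[-359,-336,22]],"rot":[[0,0,76.8],[0,0,76.8],[0,0,76.8],[0,0,76.8],[0,0,76.8],[0,0,76.8],[0,0,76.8],[0,0,76.8]],"grip":[0,0,0,0,0,0,0,0]}'; python3 -c "
from h import *
tob(0,-145,200)"
```

```text
time_s: 0.95
tcp_pos: [417.7, 184.4, 204.8]
ee_rot: [-2.323, -2.114, -0.001]
ft_force: [1.1, -0.9, -0.1]
width: 0.312
t 0.95 box x -133.2 y 379.9 z 204.8 F [ 1.1 -0.9 -0.1] w 0.312 j [-0.84  0.14  0.36  2.03 -0.06  0.99 -0.55]
dp [-538.    61.5    4.5] rot [ 0.  -0.   7.7]
```

```bash
python3 -m pendant '{"dp":[[-538,61,4],[-538,61,4],[-538,61,4],[-538,61,4],[-538,61,4],[-538,61,4],[-538,61,4],[-538,61,4]],"rot":[[0,0,7.7],[0,0,7.7],[0,0,7.7],[0,0,7.7],[0,0,7.7],[0,0,7.7],[0,0,7.7],[0,0,7.7]],"grip":[0,0,0,0,0,0,0,0]}'; python3 -c "
from h import *
tob(0,-145,200)"
```

```text
time_s: 1.75
tcp_pos: [427.2, -215.4, 202.0]
ee_rot: [2.453, 1.962, 0.001]
ft_force: [0.8, 0.4, 0.4]
width: 0.005
t 1.75 box x -33.4 y -7.3 z 202.0 F [0.8 0.4 0.4] w 0.005 j [-0.26  0.2   0.73  2.   -0.16  0.99  0.33]
dp [-137.9   32.4    2. ] rot [ 0.  -0.   0.4]
```

```bash
python3 -m pendant '{"dp":[[-138,32,2],[-138,32,2],[-138,32,2],[-138,32,2],[-138,32,102],[-138,32,102],[-138,32,102],[-138,32,102]],"rot":[[0,0,0.4],[0,0,0.4],[0,0,0.4],[0,0,0.4],[0,0,0.4],[0,0,0.4],[0,0,0.4],[0,0,0.4]],"grip":[0,0,0,0,0,0,0,0]}'; python3 - <<'E'
from h import *
tob(0,-145,68)
p,d=vision.grab_frame("top"); cv2.imwrite("pics/t2.png",cv2.resize(p[145:240,335:455],None,fx=6,fy=6,interpolation=cv2.INTER_CUBIC))
p,d=vision.grab_frame("side"); cv2.imwrite("pics/s2.png",cv2.resize(p[210:330,210:330],None,fx=5,fy=5,interpolation=cv2.INTER_CUBIC))
E
```

```text
time_s: 2.55
tcp_pos: [427.9, -354.8, 100.2]
ee_rot: [-2.46, -1.952, 0.002]
ft_force: [-0.1, 0.2, -0.2]
width: 0.003
t 2.55 box x -1.0 y -143.0 z 100.2 F [-0.1  0.2 -0.2] w 0.003 j [ 0.11  0.5   0.67  1.92 -0.41  0.86  0.76]
dp [-2.   1.1 32.2] rot [-0.1 -0.  -0. ]
```

View pics/s2.png

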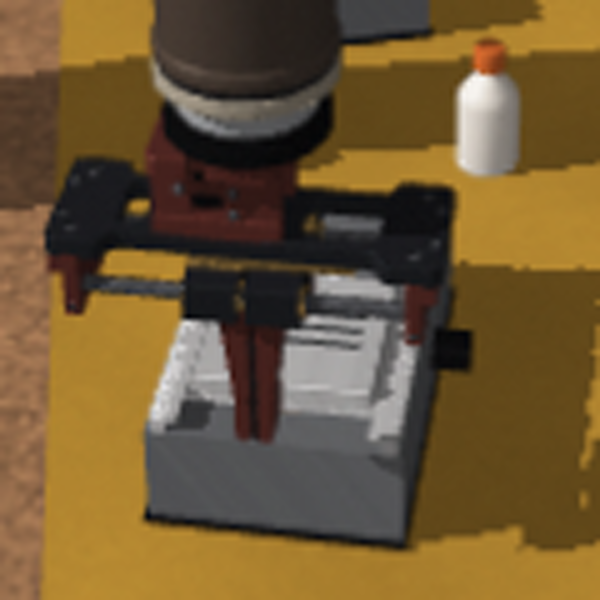

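Side crop: the closed fingertips at about (255,438) hang just in front of the −y end of the box. The deck's front corners are at about (148,430) and (408,440). I'll check my model's projection against those.

```bash
python3 - <<'E'
from h import *
P=lambda a,b,z:np.r_[O+a*xd+b*yd,z]
q=[P(-65,-105,60),P(65,-105,60),P(-65,-105,0),P(65,-105,0),bot.sense()["tcp_pos"]]
print(((proj("side",q)-210+.5)*5-.5).round())
E
```

```text
[[144. 431.]
 [404. 457.]
 [149. 522.]
 [403. 549.]
 [258. 428.]]
```

```bash
python3 -m pendant '{"dp":[[0,1,32],[0,1,32],[20,1,32],[40,1,32],[48,1,32],[56,1,32],[64,1,32],[72,1,32]],"rot":[[0,0,0],[0,0,0],[0,0,0],[0,0,0],[0,0,0],[0,0,0],[0,0,0],[0,0,0]],"grip":[0,0,0,0,0,0,0,0]}'; python3 -c "
from h import *
tob(0,-17,68)"
```

```text
time_s: 3.45
tcp_pos: [446.0, -286.0, 68.6]
ee_rot: [2.46, 1.95, 0.0]
ft_force: [0.0, -1.9, 1.5]
width: 0.001
t 3.45 box x 1.0 y -71.9 z 68.6 F [ 0.  -1.9  1.5] w 0.001 j [-0.01  0.51  0.65  2.01 -0.44  0.76  0.67]
dp [54.9 -1.1  0.6] rot [ 0.1  0.1 -0.1]
```

```bash
python3 -m pendant '{"dp":[[8,-1,0],[16,-1,0],[24,-1,0],[32,-1,0],[40,-1,0],[48,-1,0],[54,-1,0],[54,-1,0]],"rot":[[0,0,0],[0,0,0],[0,0,0],[0,0,0],[0,0,0],[0,0,0],[0,0,0],[0,0,0]],"grip":[0,0,0,0,0,0,0,0]}'; python3 - <<'E'
from h import *
st()
p,d=vision.grab_frame("side"); cv2.imwrite("pics/s3.png",cv2.resize(p[210:330,210:330],None,fx=5,fy=5,interpolation=cv2.INTER_CUBIC))
E
```

```text
time_s: 4.25
tcp_pos: [456.7, -231.7, 67.6]
ee_rot: [-2.46, -1.953, 0.001]
ft_force: [-0.3, -1.9, -0.2]
width: 0.005
t 4.25 box x -0.8 y -16.5 z 67.6 F [-0.3 -1.9 -0.2] w 0.005 j [-0.13  0.49  0.65  2.05 -0.44  0.74  0.57]
```

View pics/s3.png

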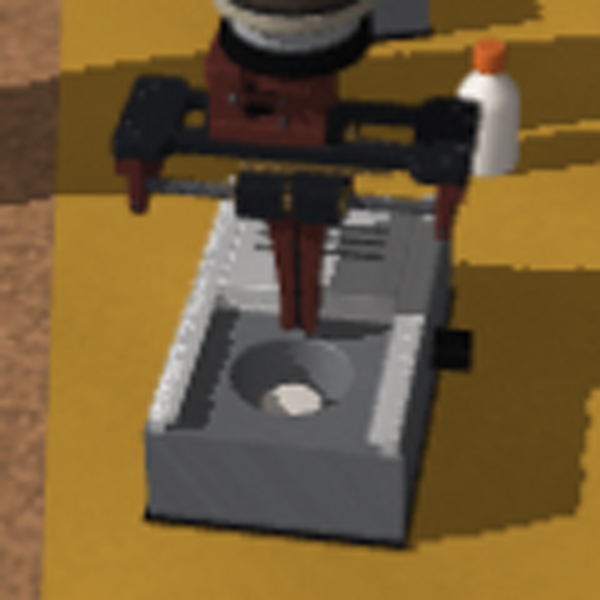

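The cover is open and the round well is clear: mouth centre at about crop (292,377), white key at (298,400).

```bash
python3 - <<'E'
from h import *
P=lambda a,b,z:np.r_[O+a*xd+b*yd,z]
print(((proj("side",[P(0,-50,60),P(0,-50,42)])-210+.5)*5-.5).round())
tob(0,-50,44)
E
```

```text
[[291. 374.]
 [292. 401.]]
t 4.30 box x -0.9 y -16.5 z 67.6 F [ 0.1 -1.1  0.4] w 0.008 j [-0.13  0.49  0.65  2.05 -0.44  0.74  0.57]
dp [-33.5   0.9  23.6] rot [-0. -0. -0.]
```

```bash
python3 -m pendant '{"dp":[[-33,2,-2],[-33,2,-2],[-33,2,12],[-33,2,24],[-33,2,27],[-33,2,29],[-33,2,30],[-33,2,30]],"rot":[[0,0,0],[0,0,0],[0,0,0],[0,0,0],[0,0,0],[0,0,0],[0,0,0],[0,0,0]],"grip":[0,0,0,0,0,0,0,0]}'; python3 -c "
from h import *
st()"
```

```text
time_s: 5.1
tcp_pos: [451.1, -264.4, 37.7]
ee_rot: [-2.46, -1.953, -0.0]
ft_force: [-1.5, 3.4, 4.1]
width: 0.007
t 5.10 box x 1.1 y -49.6 z 37.7 F [-1.5  3.4  4.1] w 0.007 j [-0.02  0.55  0.61  2.04 -0.49  0.7   0.67]
```

```bash
python3 -m pendant '{"dp":[[0,0,1],[0,0,2],[0,0,3],[0,0,3],[0,0,3],[0,0,3]],"rot":[[0,0,0],[0,0,0],[0,0,0],[0,0,0],[0,0,0],[0,0,0]],"grip":[0,0,0,0,0,0]}'; python3 -c "
from h import *
st()"
```

```text
time_s: 5.7
tcp_pos: [451.4, -264.9, 36.1]
ee_rot: [-2.461, -1.952, -0.003]
ft_force: [-6.0, 6.1, 21.9]
width: 0.007
t 5.70 box x 1.5 y -50.0 z 36.1 F [-6.   6.1 21.9] w 0.007 j [-0.02  0.55  0.6   2.04 -0.49  0.69  0.67]
```

Bottomed at 22 N, z 36. I'll hold it there for another second.

```bash
python3 -m pendant '{"dp":[[0,0,0],[0,0,0],[0,0,0],[0,0,0],[0,0,0],[0,0,0],[0,0,0],[0,0,0]],"rot":[[0,0,0],[0,0,0],[0,0,0],[0,0,0],[0,0,0],[0,0,0],[0,0,0],[0,0,0]],"grip":[0,0,0,0,0,0,0,0]}';python3 -m pendant '{"dp":[[0,0,0],[0,0,0],[0,0,0],[0,0,0],[0,0,-30],[0,0,-75],[0,0,-75],[0,0,-75]],"rot":[[0,0,0],[0,0,0],[0,0,0],[0,0,0],[0,0,0],[0,0,0],[0,0,0],[0,0,0]],"grip":[0,0,0,0,0,0,0,0]}'; python3 -c "
from h import *
tob(0,128,108); tob(0,128,68)"
```

```text
time_s: 6.5
tcp_pos: [451.4, -264.8, 36.1]
ee_rot: [-2.461, -1.952, -0.003]
ft_force: [-5.5, 6.4, 22.6]
width: 0.004
time_s: 7.3
tcp_pos: [452.2, -265.6, 110.6]
ee_rot: [2.459, 1.951, 0.002]
ft_force: [-0.7, 0.3, -0.0]
width: 0.004
t 7.30 box x 2.4 y -50.6 z 110.6 F [-0.7  0.3 -0. ] w 0.004 j [-0.1   0.44  0.7   1.99 -0.38  0.84  0.58]
dp [178.6  -2.5   2.5] rot [ 0.2  0.  -0. ]
t 7.30 box x 2.4 y -50.6 z 110.6 F [-0.7  0.3 -0. ] w 0.004 j [-0.1   0.44  0.7   1.99 -0.38  0.84  0.58]
dp [178.6  -2.6  42.5] rot [ 0.2  0.  -0. ]
```

```bash
python3 -m pendant '{"dp":[[178,-2,0],[178,-2,0],[178,-2,0],[178,-2,0],[178,-2,0],[178,-2,20],[178,-2,42],[178,-2,42]],"rot":[[0,0,0],[0,0,0],[0,0,0],[0,0,0],[0,0,0],[0,0,0],[0,0,0],[0,0,0]],"grip":[0,0,0,0,0,0,0,0]}'; python3 -c "
from h import *
tob(0,7,68)"
```

```text
time_s: 8.1
tcp_pos: [487.4, -91.9, 65.0]
ee_rot: [-2.46, -1.95, 0.007]
ft_force: [0.6, -0.1, 0.1]
width: 0.006
t 8.10 box x -2.7 y 126.6 z 65.0 F [ 0.6 -0.1  0.1] w 0.006 j [-0.42  0.47  0.65  2.09 -0.42  0.72  0.27]
dp [-119.6    2.9   -2.7] rot [-0.3  0.1 -0.1]
```

```bash
python3 -m pendant '{"dp":[[-12,2,-2],[-24,2,-2],[-34,2,-2],[-44,2,-2],[-54,2,-2],[-64,2,-2],[-74,2,-2],[-84,2,-2]],"rot":[[0,0,0],[0,0,0],[0,0,0],[0,0,0],[0,0,0],[0,0,0],[0,0,0],[0,0,0]],"grip":[0,0,0,0,0,0,0,0]}'; python3 -c "
from h import *
tob(0,7,68)"
```

```text
time_s: 8.9
tcp_pos: [472.5, -174.3, 69.9]
ee_rot: [-2.461, -1.953, -0.0]
ft_force: [1.1, 1.8, 1.6]
width: 0.009
t 8.90 box x 1.5 y 43.0 z 69.9 F [1.1 1.8 1.6] w 0.009 j [-0.25  0.47  0.65  2.07 -0.42  0.73  0.44]
dp [-36.   -1.4   1.9] rot [ 0. -0. -0.]
```

```bash
python3 -m pendant '{"dp":[[-8,-1,2],[-16,-1,2],[-24,-1,2],[-30,-1,2],[-33,-1,2],[-35,-1,2],[-36,-1,2],[-36,-1,2]],"rot":[[0,0,0],[0,0,0],[0,0,0],[0,0,0],[0,0,0],[0,0,0],[0,0,0],[0,0,0]],"grip":[0,0,0,0,0,0,0,0]}'; python3 -c "
from h import *
tob(0,7,68)"
```

```text
time_s: 9.7
tcp_pos: [463.3, -208.4, 67.7]
ee_rot: [-2.461, -1.953, 0.001]
ft_force: [-0.7, 1.5, -0.6]
width: 0.007
t 9.70 box x 0.2 y 7.7 z 67.7 F [-0.7  1.5 -0.6] w 0.007 j [-0.17  0.48  0.65  2.06 -0.43  0.73  0.51]
dp [-0.7 -0.2 -0.3] rot [-0.  0. -0.]
```

Not at the stop yet, so I'll push on slowly until the force rises.

```bash
python3 -m pendant '{"dp":[[-1,0,0],[-2,0,0],[-3,0,0],[-4,0,0],[-4,0,0]],"rot":[[0,0,0],[0,0,0],[0,0,0],[0,0,0],[0,0,0]],"grip":[0,0,0,0,0]}'; python3 -c "
from h import *
st()"
```

```text
time_s: 10.2
tcp_pos: [462.7, -210.9, 67.7]
ee_rot: [-2.459, -1.953, -0.002]
ft_force: [-0.8, 6.0, 1.3]
width: 0.003
t 10.20 box x 0.3 y 5.1 z 67.7 F [-0.8  6.   1.3] w 0.003 j [-0.16  0.48  0.64  2.06 -0.43  0.74  0.52]
```

```bash
python3 -m pendant '{"dp":[[-1,0,0],[-2,0,0],[-2,0,0]],"rot":[[0,0,0],[0,0,0],[0,0,0]],"grip":[0,0,0]}'; python3 -m pendant '{"dp":[[12,0,0],[20,0,0],[20,0,-50],[20,0,-100],[60,0,-150],[110,0,-150],[160,0,-150],[160,0,-150]],"rot":[[0,0,0],[0,0,0],[0,0,0],[0,0,0],[0,0,0],[0,0,0],[0,0,0],[0,0,0]],"grip":[0,0,0,0,0,0,0,0]}'; python3 - <<'E'
from h import *
st()
p,d=vision.grab_frame("side"); p2,d=vision.grab_frame("top")
cv2.imwrite("pics/s4.png",np.hstack([cv2.resize(p[180:340,200:400],(400,320)),cv2.resize(p2[70:230,200:440],(400,267)) if 0 else cv2.resize(p2[70:230,220:420],(400,320))]))
E
```

```text
time_s: 10.5
tcp_pos: [462.7, -211.0, 67.7]
ee_rot: [-2.456, -1.953, -0.004]
ft_force: [-0.3, 11.7, 3.0]
width: 0.006
time_s: 11.3
tcp_pos: [500.2, -52.3, 218.3]
ee_rot: [-2.454, -1.962, -0.004]
ft_force: [-0.3, 0.3, -0.7]
width: 0.004
t 11.30 box x 0.9 y 168.1 z 218.3 F [-0.3  0.3 -0.7] w 0.004 j [-0.61  0.24  0.74  1.93 -0.19  1.04 -0.01]
```

View pics/s4.png

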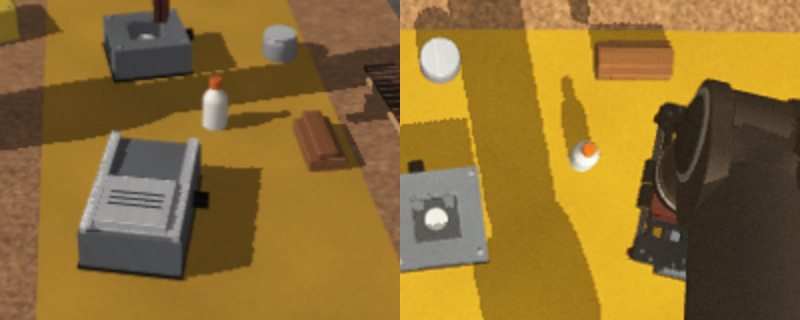

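The cover now reaches the −y end of the box at about (140,205). The bottle (214,110), tin (280,43) and block (320,140) look undisturbed, and the arm is clear.

```bash
python3 -c "
from h import *
st(); print(hand_in())"
```

```text
t 11.40 box x 0.7 y 163.8 z 217.8 F [ 0.1 -0.2  0.5] w 0.001 j [-0.61  0.24  0.75  1.93 -0.19  1.04 -0.  ]
the job is handed in; nothing more can be done
None
```

The job is done and handed in at 11.4 s. `hand_in()` gives no verdict, so success is judged only from the readings below.

- **Cover opened:** with the fingers closed, I pushed the cover from about 18 mm open to about 90 mm. The picture showed the round well fully clear.
- **Key pressed:** I pressed the reset key to its stop and held it there for over a second (TCP at z = 36 mm, about 22 N), then lifted off.
- **Cover shut:** I pushed the cover back until it met its end stop. The force rose to 12 N without further movement.
- **Last checks:** the arm is clear at 218 mm height with no contact force. The final picture shows the cover shut, with the bottle, tin and sanding block looking undisturbed. I never went near the other box's key.

I could not see the reset key spring back up, because the shut cover hides it. No check failed or disagreed.

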